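Unload the wire bobbins from the spindle stand into the deep bin

ROBOT

A 7-joint arm with a two-finger parallel gripper is mounted at the origin on a cart in front of the work surface, level with it; the furniture and walls round the work are solid. World frame = base frame: x ahead of the robot, y to its left, z up, the work surface at z = 0. Lengths are in mm, angles in rad, forces in N, time in s.
With the tool pointing down it reaches from about 400 to 875 mm from the base axis. Payload 6.5 kg.
Tool frame: the origin (TCP) lies midway between the tips of the shut fingers; the grasp point (between the pads) lies 19 mm behind it; z points along the fingers, y is the direction in which the jaws open and shut (so a half turn about z gives the same grasp; the last joint's range is limited). The gripper opens to 88 mm and grips with 3 to 60 N. Pads are 18 mm wide; open, the fingers measure 123 mm over their backs; the gripper's body (75 mm by 187 mm) begins 45 mm behind the grasp point.
Start: joints at [-1.261, 0.536, -0.004, 1.538, 0.003, 1.067, -0.071], TCP at [238.556, 604.633, 238.716] pointing down, gripper open.
Joint ranges: [-2.7, 2.7], [-0.37, 2.16], [-1.27, 1.26], [0.24, 2.4], [-1.31, 4.45], [0.19, 1.91], [-2.76, 2.76]. Speed limits (rad/s): [2.39, 2.39, 3.14, 3.14, 3.14, 3.14, 3.14].

INTERFACE

Orientations are given as a unit quaternion [w, x, y, z].
In Python, from rig import telemetry, eyes, arm gives the robot as it stands.
- The arm moves only by the shell command python3 -m handwheel 'ROWS' [FORCE]. ROWS is JSON, one flat list of numbers, 7 for each row, row after row: the turn, a rotation vector about the tool's x, y, z in units of 8 degrees (1.0 is 8 degrees), then the shift along the tool's x, y, z in m, then the closure, from 0 (fully open) to 1 (shut). A call has 1 to 12 rows; each row shifts and turns the pose as measured when the row begins, along the tool's axes as they then stand; what a row does not reach is not made up. A row lasts 1/10 s, in which the tool goes at most 50 mm and 8.59 degrees, less where a joint would pass 70% of its speed; a pose out of reach is approached as far as the arm can. A call is refused whole if a number of a shift passes 0.05 or a number of a turn 1, either way. A call with a gripper value outside its range is refused whole. The fingers move at their own pace and stop on an object; FORCE is the grip in N (left out, the last holds). Time passes only in rows, so rows that do not move let the fingers close. It gives the time, the measured TCP pose, the force and the opening at its end, in the units of the state.
- telemetry.state(): the state, without advancing time (a new reading comes with each control period).
- eyes.camera(name): name is "scene" or "top" or "wrist"; returns a dict with "img" (400x640x3 uint8, blue, green, red), "intrinsics" (3x3 intrinsics, pixels), "k1" (the pictures are not rectified: a ray, as slopes to the right and down, at radius r is drawn at 1 + k1 r^2 times it, then the intrinsics apply), "extrinsics" (4x4, takes a point from world to camera coordinates). Camera axes: x right, y down, z forward; pixel columns grow to the right and rows downward; lengths in mm; the calibration is good to about 2 mm. A picture is of the moment at which its call begins. There is no depth.
- arm.hand_in(): hands the job in, once; it reports no verdict.
The state is a dict: "clock": time; "q": joint angles; "qd": joint speeds; "joint_efforts": joint torques, N m; "tool_pos": TCP position; "eef_rot": TCP orientation; "force": force on the tool from outside, world axes, zero at the start; "torque": the same for the moment, N m; "finger_gap": finger opening in mm.
Only numpy, scipy, OpenCV 4.12 (cv2) and the standard library are available. Lean on these libraries where they do the work, as an engineer would, in place of code of your own. Each camera call takes 0.05 s, during which the arm holds its last target. There are 200 camera calls.

TASK

Unload the wire stand: turn the retaining cross by its red knob, as far as it goes, so that its arms clear the spindles, then slide every bobbin of copper wire up off its spindle and lower it gently into the deep blue bin, letting go only when it is at the bottom; the bobbins stand side by side on the bin's floor, none on top of another. When the stand is empty, turn the cross fully back so that its arms lie over the spindles again. Leave the masking tape and the marker alone.

Things in the scene. Friction and masses are not known exactly. Their poses are not given: they have to be found in the camera images.
- stand: fixed round grey base, 167 mm across and 12 mm high, with four upright steel spindles, 14 mm thick, 58 mm from its centre on its own +x, +y, -x and -y axes; spindle tips 64 mm above the worktop. Origin: centre of the underside, on the worktop; z up. Its place and yaw change.
- retainer (a joint): angle (rad) of the black four-armed retaining cross on the stand's centre post: 0 (a stop) = arms over the spindles, holding the bobbins down; 0.785 (a stop) = arms half-way between them, bobbins free. Grows anticlockwise from above; friction 0.05 N m, stays where left; starts near 0. Arms 58 mm long from the centre, 10 mm wide, 68.5 to 75.5 mm above the worktop.
- retainer_knob (a point): centre of the red bar knob on top of the cross, on the turning axis, 88.5 mm above the worktop: bar 42 mm long along this frame's x, 13 mm thick along its y, from 76 to 100 mm above the worktop. The frame turns with the cross (its arms lie along its x and y).
- bin: loose blue open-topped bin, 105 mm (own x) by 238 mm (own y), 80 mm high, walls and floor 4 mm thick, so 97 x 230 mm inside and 76 mm deep; 0.5 kg, on a 5 mm plywood board. Origin: centre of the underside; z up. A row of four bobbins fits along y (54 mm apart) with about 25 mm beside each for the fingers, which should close along the bin's x.
- bobbin1_c (a point): centre of a bobbin of copper wire with black flanges: upright ring 46 to 47 mm across, 42 mm high, hole 24 mm along its z, about 90 g; it stands on the stand's base round a spindle whose tip is 31 mm above this point, so it must rise 53 mm to come off. Grip it across its diameter, jaws closing square to the line from the stand's centre, opened at most 70 mm, to clear the open cross and its knob. May be absent.
- bobbin2_c (a point): centre of a bobbin of copper wire with black flanges: upright ring 46 to 47 mm across, 42 mm high, hole 24 mm along its z, about 90 g; it stands on the stand's base round a spindle whose tip is 31 mm above this point, so it must rise 53 mm to come off. Grip it across its diameter, jaws closing square to the line from the stand's centre, opened at most 70 mm, to clear the open cross and its knob. May be absent.
- bobbin3_c (a point): centre of a bobbin of copper wire with black flanges: upright ring 46 to 47 mm across, 42 mm high, hole 24 mm along its z, about 90 g; it stands on the stand's base round a spindle whose tip is 31 mm above this point, so it must rise 53 mm to come off. Grip it across its diameter, jaws closing square to the line from the stand's centre, opened at most 70 mm, to clear the open cross and its knob. May be absent.
- bobbin4_c (a point): centre of a bobbin of copper wire with black flanges: upright ring 46 to 47 mm across, 42 mm high, hole 24 mm along its z, about 90 g; it stands on the stand's base round a spindle whose tip is 31 mm above this point, so it must rise 53 mm to come off. Grip it across its diameter, jaws closing square to the line from the stand's centre, opened at most 70 mm, to clear the open cross and its knob. May be absent.
- masking_tape: loose roll of masking tape lying flat, 92 mm across and 25 mm high; leave it alone. Origin: about the centre of the underside.
- marker: loose black and white marker pen, 16 x 131 x 17 mm, behind the slitting jig; leave it alone.

How it is judged (in metres and radians):
On the way, in this order (a step that is already met when the one before it is completed fails the run):
1. the retaining cross is turned open (over 0.70 rad) (value of joint retainer above 0.7 rad), for 0.2 s.
2. every bobbin stands in the bin, let go (x of bobbin1_c in the frame of bin between -0.05 and 0.05 m and y of bobbin1_c in the frame of bin between -0.116 and 0.116 m and z of bobbin1_c in the frame of bin between 0 and 0.05 m and x of bobbin2_c in the frame of bin between -0.05 and 0.05 m and y of bobbin2_c in the frame of bin between -0.116 and 0.116 m and z of bobbin2_c in the frame of bin between 0 and 0.05 m and x of bobbin3_c in the frame of bin between -0.05 and 0.05 m and y of bobbin3_c in the frame of bin between -0.116 and 0.116 m and z of bobbin3_c in the frame of bin between 0 and 0.05 m and x of bobbin4_c in the frame of bin between -0.05 and 0.05 m and y of bobbin4_c in the frame of bin between -0.116 and 0.116 m and z of bobbin4_c in the frame of bin between 0 and 0.05 m and contact force between the fingers and bin below 1 N and contact force between the fingers and bobbin1 below 0.2 N and contact force between the fingers and bobbin2 below 0.2 N and contact force between the fingers and bobbin3 below 0.2 N and contact force between the fingers and bobbin4 below 0.2 N), for 0.3 s.
3. the retaining cross is turned back over the spindles (under 0.08 rad) (value of joint retainer below 0.08 rad), for 0.2 s.
At the end, for the whole second after the job is handed in: Every bobbin present lies inside the bin in a single layer (its centre less than 50 mm above the bin's underside), the bin stands upright on the worktop, and the retaining cross is back within 0.08 rad of its closed stop (x of bobbin1_c in the frame of bin between -0.05 and 0.05 m and y of bobbin1_c in the frame of bin between -0.116 and 0.116 m and z of bobbin1_c in the frame of bin between 0 and 0.05 m and x of bobbin2_c in the frame of bin between -0.05 and 0.05 m and y of bobbin2_c in the frame of bin between -0.116 and 0.116 m and z of bobbin2_c in the frame of bin between 0 and 0.05 m and x of bobbin3_c in the frame of bin between -0.05 and 0.05 m and y of bobbin3_c in the frame of bin between -0.116 and 0.116 m and z of bobbin3_c in the frame of bin between 0 and 0.05 m and x of bobbin4_c in the frame of bin between -0.05 and 0.05 m and y of bobbin4_c in the frame of bin between -0.116 and 0.116 m and z of bobbin4_c in the frame of bin between 0 and 0.05 m and value of joint retainer below 0.08 rad and angle between bin's own z axis and vertical below 0.2 rad and height (world z) of bin above -0.01 m); the robot touches nothing.
It fails at once if a bobbin is let go over the bin while it is still well above the floor (centre over 50 mm above the bin's underside) ((x of bobbin1_c in the frame of bin between -0.05 and 0.05 m and y of bobbin1_c in the frame of bin between -0.116 and 0.116 m and z of bobbin1_c in the frame of bin above 0.05 m and contact force between the fingers and bobbin1 below 0.2 N) or (x of bobbin2_c in the frame of bin between -0.05 and 0.05 m and y of bobbin2_c in the frame of bin between -0.116 and 0.116 m and z of bobbin2_c in the frame of bin above 0.05 m and contact force between the fingers and bobbin2 below 0.2 N) or (x of bobbin3_c in the frame of bin between -0.05 and 0.05 m and y of bobbin3_c in the frame of bin between -0.116 and 0.116 m and z of bobbin3_c in the frame of bin above 0.05 m and contact force between the fingers and bobbin3 below 0.2 N) or (x of bobbin4_c in the frame of bin between -0.05 and 0.05 m and y of bobbin4_c in the frame of bin between -0.116 and 0.116 m and z of bobbin4_c in the frame of bin above 0.05 m and contact force between the fingers and bobbin4 below 0.2 N)).
It fails at once if the masking tape or the marker is moved over 30 mm (distance of any of masking_tape, marker from where it was at the start of the episode above 0.03 m).
It fails at once if the bin is tipped (over 0.4 rad) (angle between bin's own z axis and vertical above 0.4 rad).
Of bobbin1, bobbin2, bobbin3, bobbin4 only 3 to 4 are there at a start; the rules pass over those that are not, and their reading is None.
At some moment in a run one of bin may be knocked a few centimetres aside while the robot is not near it.
It also fails if it takes over 200 s, if anything falls off the work surface, if the arm or the gripper's body presses on something with over 40 N, if the wrist force passes 120 N, or if a joint passes its speed limit or range.

## Working session

There is one attempt and no reset: what is moved stays moved. The work goes in short steps, Python scripts to look and compute and a shell command to move; the robot and the scene stay as the last step left them, time stands still between calls to the robot, and variables do not carry over. Pictures are saved under pics/ and viewed, about 12 in all and at most 16, crops included, and the job is handed in when it is done.

```bash
mkdir -p pics; ls
python3 - <<'E'
from rig import telemetry, eyes
import cv2, json
print({k:v for k,v in telemetry.state().items()})
for n in ("scene","top"):
    c=eyes.camera(n); cv2.imwrite(f"pics/{n}0.png",c["img"]); print(n,c["intrinsics"],c["k1"],c["extrinsics"])
E
```

```text
pics
{'clock': 0.0, 'q': array([-1.26118925,  0.53717272, -0.00444363,  1.53885727,  0.00262172,
        1.06729702, -0.07121954]), 'qd': array([ 0.00158093, -0.001023  , -0.00169733,  0.00187368, -0.00205042,
       -0.00029677,  0.00065211]), 'joint_efforts': array([-4.84109260e-04, -5.70971847e+01,  9.90692228e-01, -2.51605296e+01,
       -5.61578502e-02,  1.77769689e-02,  1.49090524e-04]), 'tool_pos': array([238.35955231, 604.06148292, 237.84097324]), 'eef_rot': array([-9.04957247e-05,  1.86766687e-01,  9.82403918e-01, -8.59601913e-04]), 'force': array([-0.94362254, -0.4025243 ,  0.64191317]), 'torque': array([-0.02403747,  0.0446932 , -0.04579859]), 'finger_gap': 88.32097239609594}
scene [[387.6241811    0.         322.46664595]
 [  0.         387.6241811  199.50488104]
 [  0.           0.           1.        ]] -0.016243242856640774 [[-9.16557101e-01 -3.99263497e-01 -2.26216671e-02  5.79967372e+02]
 [-1.50174627e-01  3.96068323e-01 -9.05857309e-01  4.41126029e+01]
 [ 3.70635483e-01 -8.26872749e-01 -4.22978481e-01  8.99359369e+02]
 [ 0.00000000e+00  0.00000000e+00  0.00000000e+00  1.00000000e+00]]
top [[465.62266195   0.         311.01414465]
 [  0.         465.62266195 189.77815665]
 [  0.           0.           1.        ]] -0.12521901133589922 [[-6.15602948e-02 -9.98103113e-01 -7.11027098e-04  2.76002359e+02]
 [-9.69468353e-01  5.99635640e-02 -2.37771917e-01  5.42071184e+02]
 [ 2.37363526e-01 -1.39479910e-02 -9.71320755e-01  8.25763505e+02]
 [ 0.00000000e+00  0.00000000e+00  0.00000000e+00  1.00000000e+00]]
```

View pics/top0.png

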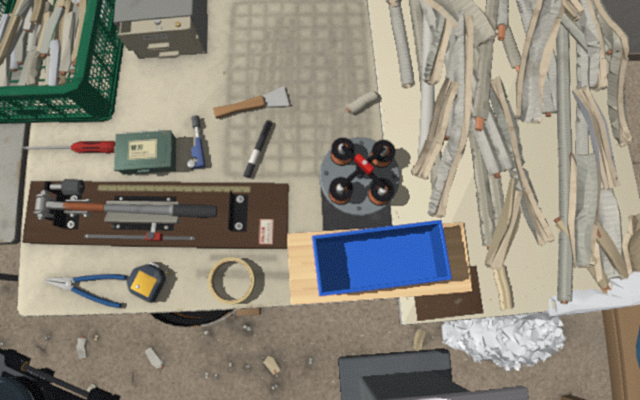

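View pics/scene0.png

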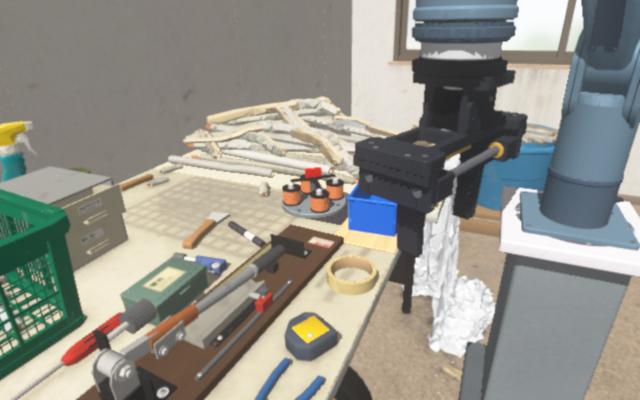

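The top view shows four bobbins on the stand near (360,175) with the red knob at (365,163). The blue bin is at (383,258), the tape at (232,281) and the marker at (258,148).

```bash
cat > h.py <<'E'
from rig import telemetry, eyes
import cv2, numpy as np
from scipy.spatial.transform import Rotation as R
def ray(c,uv,z):
    K=c["intrinsics"]; k=c["k1"]; E=c["extrinsics"]
    uv=np.atleast_2d(np.asarray(uv,float))
    P=cv2.undistortPoints(uv.reshape(-1,1,2),K,np.array([k,0,0,0.])).reshape(-1,2)
    d=np.c_[P,np.ones(len(P))]@E[:3,:3]; o=-E[:3,:3].T@E[:3,3]
    return o+d*((z-o[2])/d[:,2])[:,None]
def proj(c,X):
    E=c["extrinsics"]; X=np.atleast_2d(np.asarray(X,float))
    return cv2.projectPoints(X,cv2.Rodrigues(E[:3,:3])[0],E[:3,3],c["intrinsics"],np.array([c["k1"],0,0,0.]))[0].reshape(-1,2)
def mask(img,what):
    h=cv2.cvtColor(img,cv2.COLOR_BGR2HSV)
    if what=="blue": return cv2.inRange(h,(105,150,60),(125,255,255))
    if what=="red": return cv2.inRange(h,(0,170,90),(6,255,255))|cv2.inRange(h,(174,170,90),(180,255,255))
def big(m):
    cs=cv2.findContours(m,cv2.RETR_EXTERNAL,cv2.CHAIN_APPROX_NONE)[0]
    return max(cs,key=cv2.contourArea)
def tool():
    s=telemetry.state(); q=s["eef_rot"]; return s, R.from_quat(np.r_[q[1:],q[0]])
def go(x,y,z,yaw=None):
    """print shift in tool axes (m) and turn (units of 8deg) to pose; yaw = world angle of the jaw axis"""
    s,r=tool(); p=s["tool_pos"]
    m=r.as_matrix(); 
    if yaw is not None:
        cur=np.arctan2(m[1,1],m[0,1]); d=(yaw-cur+np.pi/2)%np.pi-np.pi/2
        ty=np.array([np.cos(cur+d),np.sin(cur+d),0]); tz=np.array([0,0,-1.]); T=np.c_[np.cross(ty,tz),ty,tz]
        v=(r.inv()*R.from_matrix(T)).as_rotvec()
        print("turn units",np.round(np.degrees(v)/8,2),"| after-turn shift",np.round(T.T@(np.array([x,y,z])-p)/1e3,4))
    print("pos",np.round(p,1),"shift now",np.round(m.T@(np.array([x,y,z])-p)/1e3,4),"q7",round(s["q"][6],2),"t",round(s["clock"],1),"gap",round(s["finger_gap"],1),"F",np.round(s["force"],1))
E
python3 - <<'E'
from h import *
c=eyes.camera("top"); im=c["img"]
b=big(mask(im,"blue")); 
W=ray(c,b[:,0],85)[:,:2].astype(np.float32); print("bin",cv2.minAreaRect(W))
m=mask(im,"red"); m2=m*0; m2[130:190,330:400]=m[130:190,330:400]
k=big(m2); W=ray(c,k[:,0],100)[:,:2].astype(np.float32); print("knob",cv2.minAreaRect(W), len(k))
g=cv2.cvtColor(im,cv2.COLOR_BGR2HSV)
print(g[205,345:355],g[175,328],g[205,365])
cv2.imwrite("pics/z1.png",cv2.resize(im[120:310,290:490],None,fx=3,fy=3,interpolation=cv2.INTER_CUBIC))
print("proj bin centre etc", c["extrinsics"][:3,:3].T@-c["extrinsics"][:3,3])
E
```

```text
bin ((419.9535217285156, 121.97038269042969), (109.8803939819336, 240.74395751953125), 3.1799676418304443)
knob ((594.1295776367188, 142.62673950195312), (41.68256378173828, 17.80998992919922), 39.600955963134766) 56
[[ 85  12 125]
 [ 90  13 136]
 [ 94  15 138]
 [ 90   8 129]
 [107  13 136]
 [ 96  10 133]
 [ 90  16 131]
 [ 93  20 129]
 [ 95  12 133]
 [ 90  10 130]] [ 90   9 118] [ 90  12 131]
proj bin centre etc [346.50550714 254.49203575 931.1667817 ]
```

View pics/z1.png

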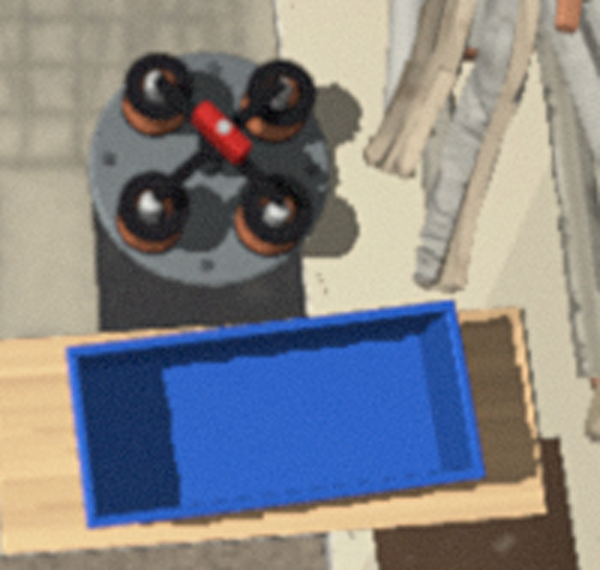

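Bin: centre (420,122), yaw 3.2°, and its size matches. Knob: about (594,143), at 39.6°. The wrist half-turn nearest the arm's azimuth is needed so the knob can turn 45°. I'll go above the knob first.

Run:
```python
s=open('h.py').read()
s=s.replace("d=(yaw-cur+np.pi/2)%np.pi-np.pi/2","az=np.arctan2(y,x); tgt=az+(yaw-az+np.pi/2)%np.pi-np.pi/2; d=(tgt-cur+np.pi)%(2*np.pi)-np.pi; print('dyaw deg',round(np.degrees(d),1))")
open('h.py','w').write(s)
from h import *
go(594,143,200,np.radians(129.6))
```

```text
dyaw deg -118.9
turn units [-0.000e+00  1.000e-02  1.486e+01] | after-turn shift [-0.02    0.582   0.0381]
pos [238.4 604.2 238.1] shift now [-0.5    -0.2985  0.0385] q7 -0.07 t 0.1 gap 88.2 F [ 0.   0.8 -0.5]
```

```bash
python3 -m handwheel '[0,0,0,-0.042,-0.025,0.002,0, 0,0,0,-0.042,-0.025,0.002,0, 0,0,0,-0.042,-0.025,0.002,0, 0,0,0,-0.042,-0.025,0.002,0, 0,0,0,-0.042,-0.025,0.002,0, 0,0,0,-0.042,-0.025,0.002,0, 0,0,0,-0.042,-0.025,0.002,0, 0,0,0,-0.042,-0.025,0.002,0, 0,0,0,-0.042,-0.025,0.002,0, 0,0,0,-0.042,-0.025,0.002,0, 0,0,0,-0.042,-0.025,0.002,0, 0,0,0,-0.02,-0.01,0.002,0]'
python3 -m handwheel '[0,0,1,0,0,0,0.2, 0,0,1,0,0,0,0.2, 0,0,1,0,0,0,0.2, 0,0,1,0,0,0,0.2, 0,0,1,0,0,0,0.2, 0,0,1,0,0,0,0.2, 0,0,1,0,0,0,0.2, 0,0,1,0,0,0,0.2, 0,0,1,0,0,0,0.2, 0,0,1,0,0,0,0.2, 0,0,1,0,0,0,0.2, 0,0,1,0,0,0,0.2]'
python3 - <<'E'
from h import *
go(594,143,200,np.radians(129.6))
E
```

```text
clock: 1.35
tool_pos: [587.4, 154.6, 209.3]
eef_rot: [-0.002, 0.181, 0.983, -0.001]
force: [-0.1, 0.2, -0.0]
finger_gap: 88.0
clock: 2.55
tool_pos: [587.9, 146.8, 205.5]
eef_rot: [-0.0, 0.872, 0.49, -0.006]
force: [0.5, 0.1, 0.6]
finger_gap: 70.2
dyaw deg -19.1
turn units [-0.03  0.08  2.38] | after-turn shift [0.0023 0.0068 0.0055]
pos [587.9 146.8 205.5] shift now [-0.      0.0072  0.0054] q7 -0.59 t 2.5 gap 70.2 F [0.5 0.1 0.6]
```

```bash
python3 -m handwheel '[0,0,0.9,0,0.004,0,0.2, 0,0,0.9,0,0.003,0.003,0.2, 0,0,0.6,0,0,0.003,0.2, 0,0,0,0,0,0,0.2]'
python3 - <<'E'
from h import *
go(594,143,200,np.radians(129.6))
c=eyes.camera("wrist"); cv2.imwrite("pics/w1.png",c["img"]); np.savez("w1.npz",**c)
m=mask(c["img"],"red"); k=big(m)
W=ray(c,k[:,0],100)[:,:2].astype(np.float32); print("knob",cv2.minAreaRect(W),cv2.minAreaRect(k))
E
```

```text
clock: 2.95
tool_pos: [592.8, 143.4, 198.2]
eef_rot: [0.001, 0.944, 0.33, -0.007]
force: [-0.6, 0.8, 0.3]
finger_gap: 70.2
dyaw deg 1.0
turn units [-0.02  0.09 -0.13] | after-turn shift [ 0.0007  0.0011 -0.0018]
pos [592.8 143.4 198.2] shift now [ 0.0007  0.0011 -0.0019] q7 -0.88 t 3.0 gap 70.2 F [-0.6  0.8  0.3]
knob ((599.4217529296875, 141.7096405029297), (43.567832946777344, 13.102519035339355), 41.07695388793945) ((322.2003479003906, 197.510009765625), (47.27375411987305, 14.691841125488281), 88.09085083007812)
```

View pics/w1.png

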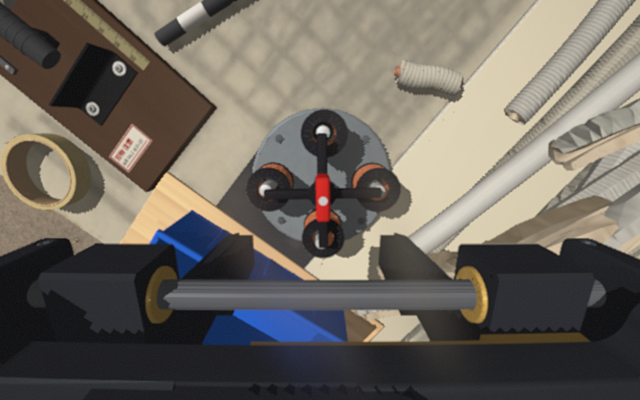

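Wrist view: the knob is at (322,197), world (599,142), yaw 41°, 43.6×13.1 mm, which matches. Four bobbins are around it. I'll go down, grip the knob and turn it.

Run:
```python
from h import *
go(598.8,141.9,120,np.radians(131.1))
```

```text
dyaw deg 2.4
turn units [-0.02  0.09 -0.3 ] | after-turn shift [0.0035 0.005  0.0784]
pos [592.8 143.4 198.4] shift now [0.0047 0.0051 0.0783] q7 -0.87 t 3.0 gap 70.7 F [-0.5 -1.5 -0. ]
```

```bash
python3 -m handwheel '[0,0.09,-0.3,0.0035,0.005,0,0.5, 0,0,0,0,0,0.03,0.5, 0,0,0,0,0,0.03,0.5, 0,0,0,0,0,0.018,0.5, 0,0,0,0,0,0,0.5]'
python3 - <<'E'
from h import *
go(598.8,141.9,81,np.radians(131.1))
E
```

```text
clock: 3.5
tool_pos: [599.8, 142.9, 119.4]
eef_rot: [-0.002, 0.934, 0.359, 0.001]
force: [0.2, 0.5, -0.5]
finger_gap: 44.2
dyaw deg -0.9
turn units [-0.02 -0.03  0.12] | after-turn shift [-0.0014  0.0001  0.0384]
pos [599.8 142.9 119.4] shift now [-0.0016  0.0002  0.0384] q7 -0.76 t 3.5 gap 44.2 F [ 0.2  0.5 -0.5]
```

```bash
python3 -m handwheel '[0,0,0.1,-0.0015,0,0.013,0.5, 0,0,0,0,0,0.013,0.5, 0,0,0,0,0,0.012,0.5, 0,0,0,0,0,0,0.9, 0,0,0,0,0,0,0.9, 0,0,0,0,0,0,0.95, 0,0,0,0,0,0,1,0,0,0,0,0,0,1]' 25
python3 - <<'E'
from h import *
go(598.8,141.9,81,np.radians(131.1))
E
```

```text
clock: 4.3
tool_pos: [600.6, 142.6, 81.4]
eef_rot: [-0.002, 0.936, 0.353, 0.003]
force: [0.8, -0.2, -4.4]
finger_gap: 12.8
dyaw deg -0.3
turn units [-0.01 -0.06  0.03] | after-turn shift [-0.0018 -0.0007  0.0004]
pos [600.6 142.6  81.4] shift now [-0.0018 -0.0007  0.0004] q7 -0.74 t 4.3 gap 12.8 F [ 0.8 -0.2 -4.4]
```

```bash
python3 -m handwheel '[0,0,-0.6,0,0,0,1, 0,0,-0.6,0,0,0,1, 0,0,-0.6,0,0,0,1, 0,0,-0.6,0,0,0,1, 0,0,-0.6,0,0,0,1, 0,0,-0.6,0,0,0,1, 0,0,-0.6,0,0,0,1, 0,0,-0.6,0,0,0,1, 0,0,-0.6,0,0,0,1]'
python3 - <<'E'
from h import *
go(598.8,141.9,81,np.radians(131.1+45)); print(tool()[0]["torque"])
E
```

```text
clock: 5.2
tool_pos: [597.7, 144.1, 81.4]
eef_rot: [-0.003, 0.73, 0.683, 0.003]
force: [0.6, -1.2, -3.3]
finger_gap: 13.6
dyaw deg -0.1
turn units [-0.   -0.05  0.02] | after-turn shift [-0.0022  0.0013  0.0004]
pos [597.7 144.1  81.4] shift now [-0.0022  0.0013  0.0004] q7 -0.12 t 5.2 gap 13.6 F [ 0.6 -1.2 -3.3]
[-0.03014916  0.03969927 -0.46700054]
```

```bash
python3 -m handwheel '[0,0,-0.4,0,0,0,1, 0,0,-0.3,0,0,0,1, 0,0,0,0,0,0,1]'
python3 - <<'E'
from h import *
go(598.8,141.9,81,np.radians(131.1+45)); print(tool()[0]["torque"])
E
python3 -m handwheel '[0,0,0,0,0,0,0.8, 0,0,0,0,0,0,0.5, 0,0,0,0,0,0,0.5, 0,0,0,0,0,-0.04,0.3, 0,0,0,0,0,-0.04,0.3, 0,0,0,0,0,-0.04,0.3, 0,0,0,0,0,0,0.2,0,0,0,0,0,0,0.2]'
python3 - <<'E'
from h import *
c=eyes.camera("wrist"); cv2.imwrite("pics/w2.png",c["img"][60:300,160:480].repeat(2,0).repeat(2,1)); np.savez("w2.npz",**c)
k=big(mask(c["img"],"red"))
W=ray(c,k[:,0],100)[:,:2].astype(np.float32); print("knob",cv2.minAreaRect(W))
E
```

```text
clock: 5.5
tool_pos: [597.7, 144.1, 81.5]
eef_rot: [-0.003, 0.696, 0.718, 0.003]
force: [0.6, 1.3, -3.3]
finger_gap: 14.2
dyaw deg -5.7
turn units [ 0.   -0.07  0.72] | after-turn shift [-0.0021  0.0013  0.0005]
pos [597.7 144.1  81.5] shift now [-0.0022  0.0011  0.0005] q7 -0.04 t 5.5 gap 14.2 F [ 0.6  1.3 -3.3]
[ 0.08304576  0.01941796 -0.79029905]
clock: 6.3
tool_pos: [597.7, 142.8, 206.1]
eef_rot: [-0.002, 0.696, 0.718, 0.003]
force: [-0.9, 0.7, 0.5]
finger_gap: 69.7
knob ((597.7769775390625, 142.3453369140625), (44.46365737915039, 13.275720596313477), 83.45508575439453)
```

View pics/w2.png

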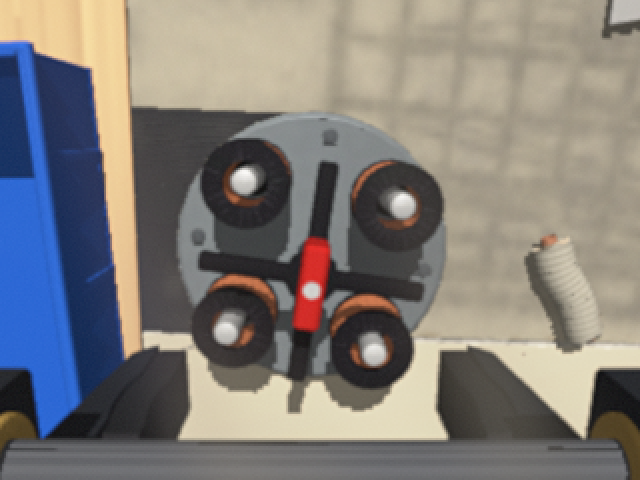

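The cross is open: knob at 83.5°, held against its stop. So the stand yaw is about 38.5° with centre near (598,142). Next I'll locate the bobbins from their flanges and tips, and check whether the top camera sees the bin past the arm.

Run:
```python
from h import *
c=np.load("w2.npz"); o=lambda P:np.array(P)/2.+[160,60]
T=ray(c,o([(245,181),(400,205),(228,329),(373,351)]),64); F=ray(c,o([(246,183),(396,205),(232,326),(371,345)]),54)
for X in (T,F):
    m=X.mean(0); d=X-m; print(np.round(X[:,:2],1).tolist(),m[:2].round(1),np.hypot(d[:,0],d[:,1]).round(1),np.degrees(np.arctan2(d[:,1],d[:,0])).round(1))
c=eyes.camera("top"); im=c["img"]; b=big(mask(im,"blue")); W=ray(c,b[:,0],85)[:,:2].astype(np.float32); print("bin",cv2.minAreaRect(W)); cv2.imwrite("pics/t2.png",im)
go(598,142,200,np.radians(128.5))
```

```text
[[563.2, 185.7], [642.0, 176.0], [554.1, 106.8], [632.8, 96.5]] [598.  141.2] [56.5 56.1 55.9 56.7] [ 128.    38.3 -141.9  -52.2]
[[562.6, 183.9], [641.5, 174.8], [554.8, 105.0], [632.7, 96.1]] [597.9 140. ] [56.3 55.8 55.4 56. ] [ 128.8   38.7 -141.   -51.5]
bin ((420.000244140625, 121.90542602539062), (109.65582275390625, 240.782958984375), 3.3400022983551025)
dyaw deg -53.3
turn units [-0.02 -0.04  6.66] | after-turn shift [-0.0002  0.0006  0.0055]
pos [597.7 142.6 205.5] shift now [-0.0006  0.0003  0.0055] q7 -0.09 t 6.4 gap 70.4 F [-0.7  0.1 -0.2]
```

View pics/t2.png

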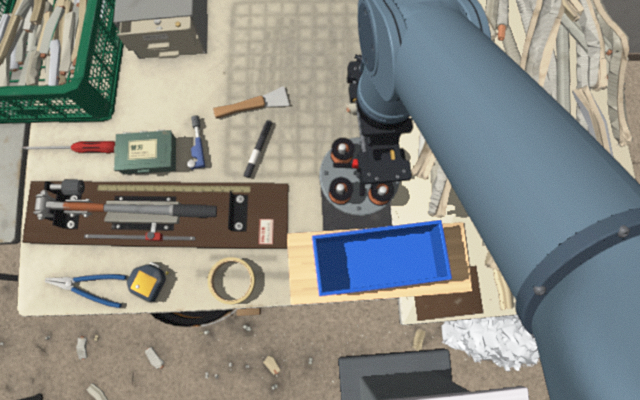

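The top view sees the bin past the arm: true centre about (422,121) after wall-face correction, yaw 3.3°. The stand is at (598,141), yaw 38.4°, and the radii agree to about 2 mm. First bobbin: the one at 218°, gripped 3 mm outward, with the tips at z=30 so that the gripper body later clears the bin rim.

```bash
python3 -m handwheel '[0,0,0.95,0,0,0,0.2, 0,0,0.95,0,0,0,0.2, 0,0,0.95,0,0,0,0.2, 0,0,0.95,0,0,0,0.2, 0,0,0.95,0,0,0,0.2, 0,0,0.95,0,0,0,0.2, 0,0,0.95,0,0,0,0.2]'
python3 - <<'E'
from h import *
go(550.1,103.4,110,np.radians(128.4))
E
```

```text
clock: 7.1
tool_pos: [591.9, 140.9, 194.6]
eef_rot: [-0.003, 0.95, 0.313, -0.008]
force: [-1.0, 0.4, 0.5]
finger_gap: 70.5
dyaw deg 1.9
turn units [-0.07  0.09 -0.23] | after-turn shift [-0.056   0.0034  0.0846]
pos [591.9 140.9 194.6] shift now [-0.0547  0.0061  0.0853] q7 -0.92 t 7.1 gap 70.5 F [-1.   0.4  0.5]
```

```bash
python3 -m handwheel '[-0.07,0.09,-0.23,-0.03,0.002,0,0.2, 0,0,0,-0.028,0.001,0.01,0.2, 0,0,0,0,0,0.04,0.2, 0,0,0,0,0,0.032,0.2, 0,0,0,0,0,0,0.2]'
python3 - <<'E'
from h import *
go(550.1,103.4,30,np.radians(128.4))
c=eyes.camera("wrist"); cv2.imwrite("pics/w3.png",c["img"])
E
```

```text
clock: 7.6
tool_pos: [542.0, 101.2, 104.8]
eef_rot: [0.001, 0.945, 0.328, -0.005]
force: [-1.0, -0.6, 0.1]
finger_gap: 70.1
dyaw deg 0.2
turn units [-0.01  0.07 -0.02] | after-turn shift [0.0077 0.0033 0.0748]
pos [542.  101.2 104.8] shift now [0.0085 0.0033 0.0747] q7 -0.79 t 7.6 gap 70.1 F [-1.  -0.6  0.1]
```

View pics/w3.png

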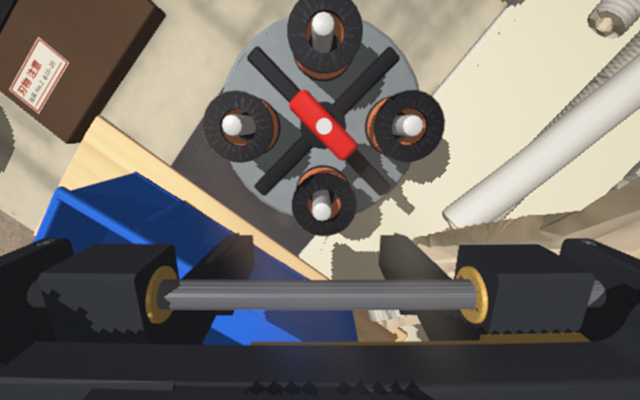

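The bobbin is at about (323,201), in line with the fingers. I'll correct by (8.5, 3.3) mm and then descend.

```bash
python3 -m handwheel '[0,0.07,0,0.008,0.003,0,0.2, 0,0,0,0,0,0,0.2]'
python3 - <<'E'
from h import *
go(550.1,103.4,30,np.radians(128.4))
E
```

```text
clock: 7.85
tool_pos: [553.3, 104.3, 108.0]
eef_rot: [0.0, 0.945, 0.328, 0.002]
force: [0.5, 0.3, 1.0]
finger_gap: 70.4
dyaw deg 0.2
turn units [ 0.01 -0.03 -0.02] | after-turn shift [-0.0031 -0.0013  0.078 ]
pos [553.3 104.3 108. ] shift now [-0.0034 -0.0014  0.078 ] q7 -0.78 t 7.8 gap 70.4 F [0.5 0.3 1. ]
```

```bash
python3 -m handwheel '[0,0,0,-0.003,-0.001,0.025,0.2, 0,0,0,0,0,0.025,0.2, 0,0,0,0,0,0.015,0.2, 0,0,0,0,0,0.01,0.2, 0,0,0,0,0,0,0.2]'
python3 - <<'E'
from h import *
go(550.1,103.4,30,np.radians(128.4))
E
```

```text
clock: 8.35
tool_pos: [557.5, 105.2, 36.6]
eef_rot: [0.0, 0.945, 0.328, 0.008]
force: [-0.4, 0.2, 0.3]
finger_gap: 70.2
dyaw deg 0.1
turn units [ 0.04 -0.11 -0.01] | after-turn shift [-0.0069 -0.0032  0.0066]
pos [557.5 105.2  36.6] shift now [-0.007  -0.0032  0.0065] q7 -0.72 t 8.3 gap 70.2 F [-0.4  0.2  0.3]
```

```bash
python3 -m handwheel '[0,-0.1,0,-0.007,-0.003,0,0.2, 0,0,0,0,0,0,0.2]'
python3 - <<'E'
from h import *
go(550.1,103.4,30,np.radians(128.4))
E
```

```text
clock: 8.55
tool_pos: [550.6, 103.2, 37.7]
eef_rot: [0.003, 0.945, 0.328, 0.002]
force: [-0.7, -0.6, -0.4]
finger_gap: 70.7
dyaw deg 0.1
turn units [ 0.05 -0.01 -0.01] | after-turn shift [-0.0003 -0.0005  0.0077]
pos [550.6 103.2  37.7] shift now [-0.0003 -0.0005  0.0077] q7 -0.73 t 8.6 gap 70.7 F [-0.7 -0.6 -0.4]
```

```bash
python3 -m handwheel '[0,0,0,0,0,0.004,0.2, 0,0,0,0,0,0.003,0.2, 0,0,0,0,0,0,0.4, 0,0,0,0,0,0,0.5, 0,0,0,0,0,0,0.6, 0,0,0,0,0,0,0.6, 0,0,0,0,0,0,0.6]' 20
python3 - <<'E'
from h import *
go(550.1,103.4,30,np.radians(128.4))
E
```

```text
clock: 9.25
tool_pos: [552.1, 103.7, 31.9]
eef_rot: [0.003, 0.945, 0.328, 0.004]
force: [-0.4, 0.0, -0.6]
finger_gap: 46.2
dyaw deg 0.1
turn units [ 0.06 -0.04 -0.01] | after-turn shift [-0.0018 -0.001   0.0019]
pos [552.1 103.7  31.9] shift now [-0.0018 -0.001   0.0019] q7 -0.72 t 9.2 gap 46.2 F [-0.4  0.  -0.6]
```

Gripped at 46.2 mm. Lifting with checks.

```bash
python3 -m handwheel '[0,0,0,0,0,-0.012,0.6, 0,0,0,0,0,-0.012,0.6,0,0,0,0,0,0,0.6]'
python3 - <<'E'
from h import *
go(552.1,103.7,92,np.radians(128.4))
E
```

```text
clock: 9.55
tool_pos: [551.8, 103.6, 57.9]
eef_rot: [0.003, 0.945, 0.328, 0.004]
force: [-0.5, -0.1, -1.1]
finger_gap: 46.5
dyaw deg 0.1
turn units [ 0.06 -0.03 -0.01] | after-turn shift [ 0.0003  0.0001 -0.0341]
pos [551.8 103.6  57.9] shift now [ 0.0005  0.0004 -0.0341] q7 -0.74 t 9.6 gap 46.5 F [-0.5 -0.1 -1.1]
```

```bash
python3 -m handwheel '[0,0,0,0,0,-0.015,0.6, 0,0,0,0,0,-0.02,0.6,0,0,0,0,0,-0.02,0.6,0,0,0,0,0,-0.03,0.6,0,0,0,0,0,-0.015,0.6,0,0,-0.85,0,0,0,0.6,0,0,-0.85,0,0,0,0.6,0,0,-0.85,0,0,0,0.6,0,0,-0.85,0,0,0,0.6,0,0,-0.85,0,0,0,0.6,0,0,-0.85,0,0,0,0.6,0,0,-0.85,0,0,0,0.6]'
python3 -m handwheel '[0,0,-0.85,0,0,0,0.6]'
python3 - <<'E'
from h import *
go(426.9,39.8,150,np.radians(3.3))
c=eyes.camera("top"); im=c["img"]; b=big(mask(im,"blue")); W=ray(c,b[:,0],85)[:,:2].astype(np.float32); print("bin",cv2.minAreaRect(W)); cv2.imwrite("pics/t3.png",im)
E
```

```text
clock: 10.75
tool_pos: [551.4, 102.9, 174.4]
eef_rot: [0.006, 0.722, 0.692, 0.005]
force: [0.4, -0.5, -0.8]
finger_gap: 47.0
clock: 10.85
tool_pos: [551.4, 102.6, 175.5]
eef_rot: [0.007, 0.678, 0.735, 0.005]
force: [-0.0, 0.0, -1.2]
finger_gap: 46.7
dyaw deg -1.4
turn units [0.12 0.02 0.17] | after-turn shift [-0.0555 -0.1279  0.0255]
pos [551.4 102.6 175.5] shift now [-0.0524 -0.1296  0.0235] q7 -0.01 t 10.8 gap 46.7 F [-0.   0.  -1.2]
bin ((420.08697509765625, 121.98522186279297), (109.7862548828125, 240.66358947753906), 3.368100643157959)
```

View pics/t3.png

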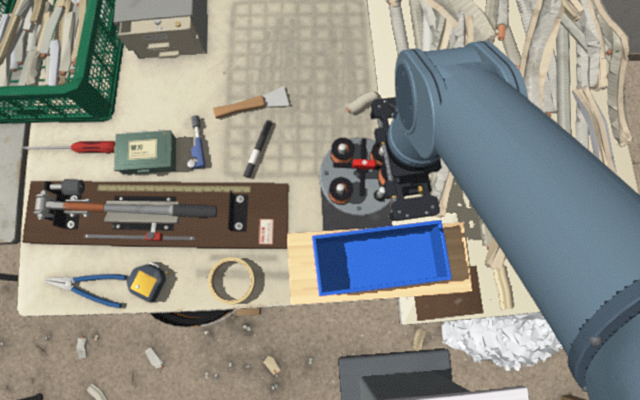

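The bobbin is off the stand and the bin hasn't moved. Moving over the -81 mm slot.

```bash
python3 -m handwheel '[0.12,0,0.17,-0.013,-0.03,0.004,0.6, 0,0,0,-0.014,-0.031,0.004,0.6, 0,0,0,-0.014,-0.031,0.004,0.6, 0,0,0,-0.013,-0.031,0.004,0.6, 0,0,0,0,0,0,0.6, 0,0,0,0,0,0,0.6]'
python3 - <<'E'
from h import *
go(426.9,39.8,110,np.radians(3.3))
E
```

```text
clock: 11.5
tool_pos: [429.1, 37.7, 162.3]
eef_rot: [0.002, 0.69, 0.723, 0.001]
force: [-0.3, -0.1, -1.1]
finger_gap: 46.4
dyaw deg 0.6
turn units [ 0.03  0.01 -0.08] | after-turn shift [ 0.0022 -0.0021  0.0523]
pos [429.1  37.7 162.3] shift now [ 0.0023 -0.0023  0.0523] q7 0.02 t 11.5 gap 46.4 F [-0.3 -0.1 -1.1]
```

```bash
python3 -m handwheel '[0,0,-0.08,0.002,-0.002,0.02,0.6, 0,0,0,0,0,0.02,0.6, 0,0,0,0,0,0.01,0.6, 0,0,0,0,0,0,0.6]'
python3 - <<'E'
from h import *
go(426.9,39.8,60,np.radians(3.3))
E
```

```text
clock: 11.9
tool_pos: [432.6, 41.3, 113.3]
eef_rot: [0.004, 0.687, 0.726, 0.004]
force: [0.1, 0.5, -1.1]
finger_gap: 46.5
dyaw deg 0.2
turn units [ 0.08  0.01 -0.02] | after-turn shift [-0.0012 -0.0058  0.0533]
pos [432.6  41.3 113.3] shift now [-0.0012 -0.0064  0.0533] q7 0.08 t 11.9 gap 46.5 F [ 0.1  0.5 -1.1]
```

```bash
python3 -m handwheel '[0.08,0,0,-0.001,-0.006,0,0.6, 0,0,0,0,0,0,0.6, 0,0,0,0,-0.0015,0.02,0.6, 0,0,0,0,-0.0015,0.015,0.6, 0,0,0,0,0,0,0.6]'
python3 - <<'E'
from h import *
go(426.9,39.8,35,np.radians(3.3))
E
```

```text
clock: 12.4
tool_pos: [427.1, 40.6, 80.7]
eef_rot: [0.002, 0.688, 0.726, 0.003]
force: [-0.7, 0.5, -1.3]
finger_gap: 46.7
dyaw deg 0.2
turn units [ 0.05 -0.   -0.03] | after-turn shift [-0.0008 -0.0002  0.0457]
pos [427.1  40.6  80.7] shift now [-0.0008 -0.0005  0.0457] q7 0.12 t 12.4 gap 46.7 F [-0.7  0.5 -1.3]
```

Excellent. Continue to about 35, then creep until contact (expected TCP about 29).

```bash
python3 -m handwheel '[0,0,0,-0.001,-0.001,0.016,0.6, 0,0,0,0,-0.0015,0.016,0.6, 0,0,0,0,-0.001,0.009,0.6, 0,0,0,0,0,0,0.6]'
python3 - <<'E'
from h import *
go(426.9,39.8,30,np.radians(3.3))
E
```

```text
clock: 12.8
tool_pos: [427.3, 40.1, 41.9]
eef_rot: [0.004, 0.688, 0.726, 0.005]
force: [-0.7, -0.7, -1.1]
finger_gap: 46.6
dyaw deg 0.2
turn units [ 0.09 -0.01 -0.03] | after-turn shift [-0.0003 -0.0004  0.0119]
pos [427.3  40.1  41.9] shift now [-0.0003 -0.0005  0.0119] q7 0.16 t 12.8 gap 46.6 F [-0.7 -0.7 -1.1]
```

```bash
python3 -m handwheel '[0.05,0,0,0,-0.001,0.008,0.6, 0,0,0,0,0,0.004,0.6, 0,0,0,0,0,0,0.6]'
python3 - <<'E'
from h import *
go(426.9,39.8,29,np.radians(3.3))
E
```

```text
clock: 13.1
tool_pos: [427.9, 40.4, 30.7]
eef_rot: [0.002, 0.688, 0.726, 0.004]
force: [-0.5, 0.1, -0.7]
finger_gap: 46.5
dyaw deg 0.3
turn units [ 0.05 -0.02 -0.03] | after-turn shift [-0.0005 -0.001   0.0017]
pos [427.9  40.4  30.7] shift now [-0.0005 -0.0011  0.0017] q7 0.17 t 13.1 gap 46.5 F [-0.5  0.1 -0.7]
```

```bash
python3 -m handwheel '[0,0,0,0,-0.001,0.0025,0.6, 0,0,0,0,0,0.001,0.6]'; python3 -m handwheel '[0,0,0,0,0,0,0.44,0,0,0,0,0,0,0.38,0,0,0,0,0,0,0.38]'
python3 - <<'E'
from h import *
go(426.9,39.8,150,np.radians(3.3))
E
```

```text
clock: 13.3
tool_pos: [427.8, 40.3, 28.4]
eef_rot: [0.002, 0.688, 0.725, 0.004]
force: [-6.1, -0.2, 29.3]
finger_gap: 46.7
clock: 13.6
tool_pos: [428.3, 40.4, 29.2]
eef_rot: [0.002, 0.688, 0.725, 0.005]
force: [0.4, 0.8, 0.5]
finger_gap: 54.7
dyaw deg 0.3
turn units [ 0.07 -0.03 -0.04] | after-turn shift [-0.0005 -0.0014 -0.1208]
pos [428.3  40.4  29.2] shift now [-1.000e-04 -1.000e-04 -1.208e-01] q7 0.17 t 13.6 gap 54.7 F [0.4 0.8 0.5]
```

```bash
python3 -m handwheel '[0,0,0,0,0,-0.015,0.38,0,0,0,0,0,-0.03,0.38,0,0,0,0,0,-0.03,0.38,0,0,0,0,0,-0.03,0.3,0,0,0,0,0,-0.03,0.2,0,0,0,0,0,0,0.2]'
python3 - <<'E'
from h import *
go(635.9,93.4,150,np.radians(38.4))
c=eyes.camera("wrist"); cv2.imwrite("pics/w4.png",c["img"])
E
```

```text
clock: 14.2
tool_pos: [426.0, 39.6, 168.0]
eef_rot: [0.001, 0.688, 0.725, 0.004]
force: [0.5, 0.5, 0.3]
finger_gap: 69.9
dyaw deg 35.4
turn units [ 0.06 -0.01 -4.43] | after-turn shift [-0.0882  0.1979  0.018 ]
pos [426.   39.6 168. ] shift now [0.0427 0.2123 0.0197] q7 0.02 t 14.2 gap 69.9 F [0.5 0.5 0.3]
```

View pics/w4.png

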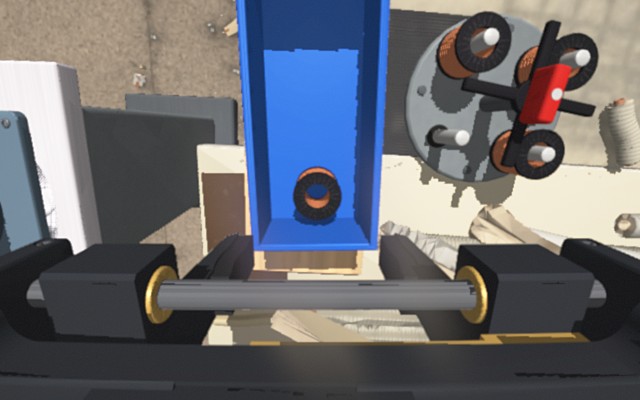

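Bobbin 1 stands at the end of the bin (317,193). Going to the bobbin at 308°.

```bash
python3 -m handwheel '[0,0,0,0.009,0.043,0.002,0.2, 0,0,0,0.009,0.043,0.002,0.2, 0,0,0,0.009,0.043,0.002,0.2, 0,0,0,0.009,0.043,0.002,0.2, 0,0,0,0.008,0.035,0.002,0.2, 0,0,-0.89,0,0,0,0.2, 0,0,-0.89,0,0,0,0.2, 0,0,-0.89,0,0,0,0.2, 0,0,-0.89,0,0,0,0.2, 0,0,-0.87,0,0,0,0.2,0,0,0,0,0,0,0.2]'
python3 - <<'E'
from h import *
go(635.9,93.4,110,np.radians(38.4))
E
```

```text
clock: 15.35
tool_pos: [625.1, 96.8, 132.5]
eef_rot: [-0.012, 0.423, 0.906, -0.004]
force: [-0.4, 0.4, -0.4]
finger_gap: 70.5
dyaw deg -1.5
turn units [-0.13 -0.13  0.19] | after-turn shift [-0.0094  0.0064  0.0225]
pos [625.1  96.8 132.5] shift now [-0.0099  0.0066  0.0223] q7 0.59 t 15.3 gap 70.5 F [-0.4  0.4 -0.4]
```

```bash
python3 -m handwheel '[-0.13,-0.13,0.19,-0.009,0.006,0,0.2, 0,0,0,0,0,0,0.2, 0,0,0,0,0,0.02,0.2, 0,0,0,0,0,0,0.2]'
python3 - <<'E'
from h import *
go(635.9,93.4,45,np.radians(38.4))
E
```

```text
clock: 15.75
tool_pos: [635.2, 93.0, 108.9]
eef_rot: [-0.0, 0.441, 0.898, -0.001]
force: [-0.1, 0.2, -0.3]
finger_gap: 70.5
dyaw deg 0.7
turn units [-0.01  0.   -0.09] | after-turn shift [-0.0001  0.0008  0.0639]
pos [635.2  93.  108.9] shift now [-0.0001  0.0009  0.0639] q7 0.57 t 15.8 gap 70.5 F [-0.1  0.2 -0.3]
```

```bash
python3 -m handwheel '[0,0,-0.09,0.0005,0,0.02,0.2, 0,0,0,0.0005,-0.001,0.02,0.2, 0,0,0,0.0005,-0.001,0.016,0.2, 0,0,0,0,0,0,0.2]'
python3 - <<'E'
from h import *
go(635.9,93.4,31.5,np.radians(38.4))
E
```

```text
clock: 16.15
tool_pos: [634.5, 93.3, 53.3]
eef_rot: [0.002, 0.437, 0.899, 0.0]
force: [-0.4, -0.3, 0.3]
finger_gap: 70.6
dyaw deg 0.2
turn units [ 0.01  0.02 -0.03] | after-turn shift [-0.0008  0.0011  0.0218]
pos [634.5  93.3  53.3] shift now [-0.0007  0.0011  0.0218] q7 0.59 t 16.1 gap 70.6 F [-0.4 -0.3  0.3]
```

```bash
python3 -m handwheel '[0,0,0,0,0.001,0.012,0.2, 0,0,0,0,0,0.008,0.2, 0,0,0,0,0,0.001,0.2, 0,0,0,0,0,0,0.4, 0,0,0,0,0,0,0.5, 0,0,0,0,0,0,0.6, 0,0,0,0,0,0,0.6, 0,0,0,0,0,0,0.6]' 20
python3 - <<'E'
from h import *
go(635.9,93.4,31.5,np.radians(38.4))
E
```

```text
clock: 16.95
tool_pos: [637.6, 94.2, 33.7]
eef_rot: [0.003, 0.438, 0.899, 0.001]
force: [-0.1, -0.6, -1.7]
finger_gap: 47.0
dyaw deg 0.3
turn units [ 0.04  0.03 -0.04] | after-turn shift [ 0.0004 -0.0018  0.0022]
pos [637.6  94.2  33.7] shift now [ 0.0004 -0.0018  0.0022] q7 0.59 t 16.9 gap 47.0 F [-0.1 -0.6 -1.7]
```

```bash
python3 -m handwheel '[0,0,0,0,0,-0.012,0.6, 0,0,0,0,0,-0.012,0.6, 0,0,0,0,0,-0.015,0.6, 0,0,0,0,0,-0.02,0.6, 0,0,0,0,0,-0.025,0.6, 0,0,0,0,0,-0.03,0.6, 0,0,0,0,0,-0.02,0.6, 0,0,0,0,0,0,0.6]'
python3 - <<'E'
from h import *
go(635.9,93.4,170,np.radians(38.4))
c=eyes.camera("top"); im=c["img"]; b=big(mask(im,"blue")); W=ray(c,b[:,0],85)[:,:2].astype(np.float32); print("bin",cv2.minAreaRect(W))
go(423.8,93.7,160,np.radians(3.3))
E
```

```text
clock: 17.75
tool_pos: [637.8, 94.3, 181.6]
eef_rot: [0.005, 0.438, 0.899, 0.003]
force: [0.3, 0.2, -1.3]
finger_gap: 47.2
dyaw deg 0.3
turn units [ 0.08  0.05 -0.04] | after-turn shift [ 0.0005 -0.002   0.0116]
pos [637.8  94.3 181.6] shift now [ 0.0006 -0.0021  0.0116] q7 0.56 t 17.8 gap 47.2 F [ 0.3  0.2 -1.3]
bin ((420.0171203613281, 121.90665435791016), (109.85851287841797, 240.7244110107422), 3.2854509353637695)
dyaw deg -34.8
turn units [0.08 0.02 4.35] | after-turn shift [ 0.0118 -0.213   0.0202]
pos [637.1  94.2 180.2] shift now [ 0.1313 -0.1685  0.0179] q7 0.56 t 17.8 gap 46.9 F [-0.3  0.4 -0.6]
```

```bash
python3 -m handwheel '[0,0,0.87,0,0,0,0.6, 0,0,0.87,0,0,0,0.6, 0,0,0.87,0,0,0,0.6, 0,0,0.87,0,0,0,0.6, 0,0,0.87,0,0,0,0.6, 0,0,0,0.002,-0.035,0,0.6, 0,0,0,0.002,-0.035,0,0.6, 0,0,0,0.002,-0.035,0,0.6, 0,0,0,0.002,-0.035,0,0.6,0,0,0,0.002,-0.035,0,0.6,0,0,0,0,0,0,0.6]'
python3 - <<'E'
from h import *
go(423.8,93.7,120,np.radians(3.3))
E
```

```text
clock: 18.9
tool_pos: [446.2, 96.3, 167.7]
eef_rot: [-0.001, 0.696, 0.718, -0.005]
force: [-0.4, -0.0, -1.4]
finger_gap: 47.0
dyaw deg 1.5
turn units [-0.06  0.04 -0.19] | after-turn shift [-0.0014 -0.0225  0.0477]
pos [446.2  96.3 167.7] shift now [-0.0017 -0.022   0.0479] q7 -0.11 t 18.9 gap 47.0 F [-0.4 -0.  -1.4]
```

```bash
python3 -m handwheel '[0,0,-0.19,-0.001,-0.022,0,0.6, 0,0,0,0,0,0,0.6, 0,0,0,0,-0.001,0.02,0.6, 0,0,0,0,-0.0015,0.02,0.6, 0,0,0,0,0,0,0.6]'
python3 - <<'E'
from h import *
go(423.8,93.7,80,np.radians(3.3))
E
```

```text
clock: 19.4
tool_pos: [421.4, 94.5, 125.7]
eef_rot: [-0.001, 0.686, 0.728, -0.005]
force: [-0.2, -1.0, -0.7]
finger_gap: 47.0
dyaw deg -0.1
turn units [-0.05  0.04  0.01] | after-turn shift [-0.0009  0.0023  0.0457]
pos [421.4  94.5 125.7] shift now [-0.0006  0.0027  0.0457] q7 -0.06 t 19.4 gap 47.0 F [-0.2 -1.  -0.7]
```

```bash
python3 -m handwheel '[0,0,0,-0.0005,0.0015,0.02,0.6, 0,0,0,0,-0.001,0.02,0.6,0,0,0,0,-0.0015,0.02,0.6, 0,0,0,0,-0.0015,0.012,0.6, 0,0,0,0,0,0,0.6]'
python3 - <<'E'
from h import *
go(423.8,93.7,30.7,np.radians(3.3))
E
```

```text
clock: 19.9
tool_pos: [424.6, 94.1, 53.1]
eef_rot: [0.001, 0.686, 0.727, -0.002]
force: [-0.3, 0.1, -1.1]
finger_gap: 47.1
dyaw deg -0.0
turn units [-0.02  0.04  0.  ] | after-turn shift [-0.0003 -0.0008  0.0224]
pos [424.6  94.1  53.1] shift now [-0.0002 -0.0007  0.0224] q7 0.02 t 19.9 gap 47.1 F [-0.3  0.1 -1.1]
```

```bash
python3 -m handwheel '[0,0,0,0,-0.0015,0.012,0.6, 0,0,0,0,-0.001,0.006,0.6,0,0,0,0,0,0.002,0.6, 0,0,0,0,0,0,0.6]'
python3 - <<'E'
from h import *
go(423.8,93.7,30.7,np.radians(3.3))
E
```

```text
clock: 20.3
tool_pos: [424.6, 94.3, 33.2]
eef_rot: [0.002, 0.687, 0.727, -0.001]
force: [0.0, 0.1, -1.4]
finger_gap: 47.0
dyaw deg 0.0
turn units [ 0.01  0.03 -0.  ] | after-turn shift [-0.0005 -0.0009  0.0025]
pos [424.6  94.3  33.2] shift now [-0.0005 -0.0009  0.0025] q7 0.04 t 20.3 gap 47.0 F [ 0.   0.1 -1.4]
```

```bash
python3 -m handwheel '[0,0,0,0,-0.001,0.0025,0.6, 0,0,0,0,0,0.0012,0.6]'; python3 -m handwheel '[0,0,0,0,0,0,0.44,0,0,0,0,0,0,0.38,0,0,0,0,0,0,0.38]'
python3 -m handwheel '[0,0,0,0,0,-0.015,0.38,0,0,0,0,0,-0.03,0.38,0,0,0,0,0,-0.03,0.38,0,0,0,0,0,-0.03,0.3,0,0,0,0,0,-0.03,0.2,0,0,0,0,0,0,0.2]'
python3 - <<'E'
from h import *
# bobbin at 128.4 deg: (562,186.8), outward 3mm
go(560.1,189.2,160,np.radians(38.4))
E
```

```text
clock: 20.5
tool_pos: [423.8, 94.4, 30.0]
eef_rot: [0.002, 0.687, 0.727, -0.001]
force: [-5.6, -1.1, 15.7]
finger_gap: 46.7
clock: 20.8
tool_pos: [424.3, 94.6, 30.5]
eef_rot: [0.002, 0.687, 0.727, 0.0]
force: [-0.4, -0.5, 0.3]
finger_gap: 54.5
clock: 21.4
tool_pos: [423.9, 94.8, 170.2]
eef_rot: [0.002, 0.687, 0.727, -0.0]
force: [-1.2, 0.7, -0.7]
finger_gap: 69.9
dyaw deg 35.2
turn units [ 0.01  0.03 -4.4 ] | after-turn shift [-0.0106  0.1654  0.0102]
pos [423.9  94.8 170.2] shift now [0.0866 0.1413 0.0103] q7 -0.1 t 21.4 gap 69.9 F [-1.2  0.7 -0.7]
```

```bash
python3 -m handwheel '[0,0,0,0.021,0.035,0,0.2, 0,0,0,0.021,0.035,0,0.2, 0,0,0,0.021,0.035,0,0.2, 0,0,0,0.021,0.035,0,0.2, 0,0,-0.88,0,0,0,0.2, 0,0,-0.88,0,0,0,0.2, 0,0,-0.88,0,0,0,0.2, 0,0,-0.88,0,0,0,0.2, 0,0,-0.88,0,0,0,0.2,0,0,0,0,0,0,0.2]'
python3 - <<'E'
from h import *
go(560.1,189.2,110,np.radians(38.4))
E
```

```text
clock: 22.4
tool_pos: [559.4, 190.5, 160.1]
eef_rot: [-0.003, 0.424, 0.906, -0.003]
force: [-0.1, 0.2, -0.3]
finger_gap: 70.5
dyaw deg -1.5
turn units [-0.05 -0.01  0.18] | after-turn shift [-0.0014 -0.0003  0.0501]
pos [559.4 190.5 160.1] shift now [-0.0015  0.0001  0.0501] q7 0.4 t 22.4 gap 70.5 F [-0.1  0.2 -0.3]
```

```bash
python3 -m handwheel '[0,0,0.18,-0.001,-0.001,0.02,0.2, 0,0,0,0.0005,-0.001,0.025,0.2, 0,0,0,0.0005,-0.001,0.02,0.2, 0,0,0,0.0005,-0.001,0.02,0.2, 0,0,0,0,0,0,0.2]'
python3 - <<'E'
from h import *
go(560.1,189.2,31.5,np.radians(38.4))
E
```

```text
clock: 22.9
tool_pos: [554.5, 187.9, 69.8]
eef_rot: [-0.003, 0.444, 0.896, -0.003]
force: [0.2, 0.3, -0.3]
finger_gap: 70.8
dyaw deg 1.1
turn units [-0.06 -0.02 -0.13] | after-turn shift [-0.0025  0.0052  0.0383]
pos [554.5 187.9  69.8] shift now [-0.0025  0.0056  0.0382] q7 0.4 t 22.9 gap 70.8 F [ 0.2  0.3 -0.3]
```

```bash
python3 -m handwheel '[0,0,-0.13,-0.0025,0.005,0,0.2, 0,0,0,0,0,0.014,0.2, 0,0,0,0,0,0.012,0.2, 0,0,0,0,0,0,0.2]'
python3 - <<'E'
from h import *
go(560.1,189.2,31.5,np.radians(38.4))
E
```

```text
clock: 23.3
tool_pos: [561.8, 189.5, 43.3]
eef_rot: [-0.002, 0.437, 0.9, -0.002]
force: [0.2, 0.1, 0.8]
finger_gap: 70.7
dyaw deg 0.2
turn units [-0.04 -0.02 -0.02] | after-turn shift [ 0.0008 -0.0015  0.0118]
pos [561.8 189.5  43.3] shift now [ 0.0008 -0.0014  0.0118] q7 0.42 t 23.3 gap 70.7 F [0.2 0.1 0.8]
```

```bash
python3 -m handwheel '[0,0,0,0.001,-0.0015,0.008,0.2, 0,0,0,0,-0.0005,0.003,0.2, 0,0,0,0,0,0,0.4, 0,0,0,0,0,0,0.5, 0,0,0,0,0,0,0.6, 0,0,0,0,0,0,0.6, 0,0,0,0,0,0,0.6]' 20
python3 - <<'E'
from h import *
go(560.1,189.2,31.5,np.radians(38.4))
E
```

```text
clock: 24.0
tool_pos: [559.7, 189.1, 32.2]
eef_rot: [-0.002, 0.437, 0.9, -0.002]
force: [0.3, -0.2, -1.0]
finger_gap: 46.6
dyaw deg 0.2
turn units [-0.03 -0.02 -0.03] | after-turn shift [-0.0001  0.0004  0.0007]
pos [559.7 189.1  32.2] shift now [-0.0001  0.0004  0.0007] q7 0.42 t 24.0 gap 46.6 F [ 0.3 -0.2 -1. ]
```

```bash
python3 -m handwheel '[0,0,0,0,0,-0.012,0.6, 0,0,0,0,0,-0.012,0.6, 0,0,0,0,0,-0.015,0.6, 0,0,0,0,0,-0.02,0.6, 0,0,0,0,0,-0.025,0.6, 0,0,0,0,0,-0.03,0.6, 0,0,0,0,0,-0.02,0.6, 0,0,0,0,0,0,0.6]'
python3 - <<'E'
from h import *
c=eyes.camera("top"); im=c["img"]; b=big(mask(im,"blue")); W=ray(c,b[:,0],85)[:,:2].astype(np.float32); print("bin",cv2.minAreaRect(W))
go(417.5,201.4,160,np.radians(3.3))
E
```

```text
clock: 24.8
tool_pos: [561.6, 189.3, 180.0]
eef_rot: [-0.0, 0.437, 0.899, 0.001]
force: [0.8, 0.4, -1.6]
finger_gap: 46.7
bin ((420.052978515625, 122.77323150634766), (109.86219024658203, 239.056396484375), 3.3400020599365234)
dyaw deg -34.9
turn units [-0.01 -0.01  4.36] | after-turn shift [ 0.0205 -0.1425  0.0186]
pos [560.9 189.2 178.6] shift now [ 0.0982 -0.1052  0.0187] q7 0.38 t 24.9 gap 46.4 F [ 0.3 -0.5 -0.4]
```

```bash
python3 -m handwheel '[0,0,0.87,0,0,0,0.6, 0,0,0.87,0,0,0,0.6, 0,0,0.87,0,0,0,0.6, 0,0,0.87,0,0,0,0.6, 0,0,0.87,0,0,0,0.6, 0,0,0,0.005,-0.032,0,0.6, 0,0,0,0.005,-0.032,0,0.6, 0,0,0,0.005,-0.032,0,0.6, 0,0,0,0.005,-0.032,0,0.6,0,0,0,0,0,0,0.6]'
python3 - <<'E'
from h import *
go(417.5,201.4,120,np.radians(3.3))
E
```

```text
clock: 25.85
tool_pos: [420.8, 201.3, 169.8]
eef_rot: [-0.003, 0.696, 0.718, -0.008]
force: [0.1, -0.4, -0.8]
finger_gap: 46.6
dyaw deg 1.5
turn units [-0.11  0.05 -0.19] | after-turn shift [ 0.0003 -0.0033  0.0498]
pos [420.8 201.3 169.8] shift now [ 0.0006 -0.0025  0.0498] q7 -0.34 t 25.9 gap 46.6 F [ 0.1 -0.4 -0.8]
```

```bash
python3 -m handwheel '[-0.11,0.05,-0.19,0,-0.003,0,0.6, 0,0,0,0,0,0,0.6, 0,0,0,-0.0005,-0.001,0.02,0.6, 0,0,0,-0.0005,-0.001,0.02,0.6, 0,0,0,0,0,0,0.6]'
python3 - <<'E'
from h import *
go(417.5,201.4,80,np.radians(3.3))
E
```

```text
clock: 26.35
tool_pos: [418.7, 199.5, 128.3]
eef_rot: [0.002, 0.686, 0.728, 0.002]
force: [0.8, 0.2, -0.9]
finger_gap: 46.8
dyaw deg -0.1
turn units [ 0.03 -0.    0.01] | after-turn shift [ 0.002  -0.0011  0.0483]
pos [418.7 199.5 128.3] shift now [ 0.002  -0.0013  0.0483] q7 -0.27 t 26.4 gap 46.8 F [ 0.8  0.2 -0.9]
```

```bash
python3 -m handwheel '[0,0,0,0.0015,-0.002,0.02,0.6, 0,0,0,0,-0.001,0.02,0.6,0,0,0,-0.0005,-0.0015,0.02,0.6, 0,0,0,-0.0005,-0.0015,0.012,0.6, 0,0,0,0,0,0,0.6]'
python3 - <<'E'
from h import *
go(417.5,201.4,29.2,np.radians(3.3))
E
```

```text
clock: 26.85
tool_pos: [419.4, 200.0, 56.6]
eef_rot: [0.003, 0.687, 0.726, 0.005]
force: [-0.4, 0.1, -0.9]
finger_gap: 46.7
dyaw deg 0.1
turn units [ 0.08 -0.01 -0.02] | after-turn shift [ 0.0015 -0.0018  0.0274]
pos [419.4 200.   56.6] shift now [ 0.0014 -0.0021  0.0273] q7 -0.21 t 26.9 gap 46.7 F [-0.4  0.1 -0.9]
```

```bash
python3 -m handwheel '[0.05,0,0,0.001,-0.002,0.012,0.6, 0,0,0,0,-0.001,0.009,0.6,0,0,0,0,0,0.003,0.6, 0,0,0,0,0,0,0.6]'
python3 - <<'E'
from h import *
go(417.5,201.4,29.2,np.radians(3.3))
E
```

```text
clock: 27.25
tool_pos: [418.6, 201.8, 32.5]
eef_rot: [0.001, 0.688, 0.726, 0.004]
force: [1.5, -0.2, -1.0]
finger_gap: 46.4
dyaw deg 0.2
turn units [ 0.05 -0.03 -0.02] | after-turn shift [-0.0004 -0.0011  0.0033]
pos [418.6 201.8  32.5] shift now [-0.0004 -0.0012  0.0033] q7 -0.19 t 27.2 gap 46.4 F [ 1.5 -0.2 -1. ]
```

```bash
python3 -m handwheel '[0,0,0,0,-0.001,0.003,0.6, 0,0,0,0,0,0.0015,0.6]'; python3 -m handwheel '[0,0,0,0,0,0,0.44,0,0,0,0,0,0,0.38,0,0,0,0,0,0,0.38]'
python3 -m handwheel '[0,0,0,0,0,-0.015,0.38,0,0,0,0,0,-0.03,0.38,0,0,0,0,0,-0.03,0.38,0,0,0,0,0,-0.03,0.3,0,0,0,0,0,-0.03,0.2,0,0,0,0,0,0,0.2]'
python3 - <<'E'
from h import *
go(645.9,179.2,160,np.radians(128.4))
E
```

```text
clock: 27.45
tool_pos: [418.0, 202.0, 28.6]
eef_rot: [0.001, 0.688, 0.726, 0.004]
force: [-3.2, -3.1, 19.5]
finger_gap: 46.5
clock: 27.75
tool_pos: [418.5, 202.4, 29.2]
eef_rot: [0.001, 0.688, 0.726, 0.005]
force: [-0.2, -1.2, -0.5]
finger_gap: 54.9
clock: 28.35
tool_pos: [416.9, 201.3, 168.6]
eef_rot: [0.001, 0.688, 0.726, 0.004]
force: [0.5, 0.9, -0.2]
finger_gap: 70.1
dyaw deg -54.7
turn units [ 0.03 -0.05  6.84] | after-turn shift [0.1657 0.1596 0.0086]
pos [416.9 201.3 168.6] shift now [-0.0345  0.2274  0.0101] q7 -0.31 t 28.4 gap 70.1 F [ 0.5  0.9 -0.2]
```

```bash
python3 -m handwheel '[0,0,0,-0.007,0.043,0,0.2, 0,0,0,-0.007,0.045,0,0.2, 0,0,0,-0.007,0.045,0,0.2, 0,0,0,-0.007,0.045,0,0.2, 0,0,0,-0.006,0.04,0,0.2, 0,0,0.86,0,0,0,0.2, 0,0,0.86,0,0,0,0.2, 0,0,0.86,0,0,0,0.2, 0,0,0.86,0,0,0,0.2, 0,0,0.86,0,0,0,0.2,0,0,0.86,0,0,0,0.2,0,0,0.86,0,0,0,0.2]'
python3 -m handwheel '[0,0,0.8,0,0,0,0.2,0,0,0,0,0,0,0.2]'
python3 - <<'E'
from h import *
go(645.9,179.2,110,np.radians(128.4))
E
```

```text
clock: 29.55
tool_pos: [638.6, 177.7, 154.8]
eef_rot: [-0.003, 0.929, 0.37, -0.003]
force: [0.1, 0.9, -0.9]
finger_gap: 70.7
clock: 29.75
tool_pos: [637.4, 177.6, 152.0]
eef_rot: [-0.002, 0.949, 0.314, -0.005]
force: [-0.2, 0.0, 0.2]
finger_gap: 70.6
dyaw deg 1.8
turn units [-0.05  0.05 -0.22] | after-turn shift [0.0076 0.004  0.042 ]
pos [637.4 177.6 152. ] shift now [0.0081 0.0041 0.0419] q7 -0.9 t 29.8 gap 70.6 F [-0.2  0.   0.2]
```

```bash
python3 -m handwheel '[0,0,-0.22,0.008,0.004,0,0.2, 0,0,0,0,0,0,0.2, 0,0,0,-0.001,-0.0005,0.02,0.2, 0,0,0,-0.001,-0.0005,0.025,0.2, 0,0,0,0,0,0,0.2]'
python3 - <<'E'
from h import *
go(645.9,179.2,50,np.radians(128.4))
E
```

```text
clock: 30.25
tool_pos: [644.9, 179.0, 104.4]
eef_rot: [-0.003, 0.942, 0.336, -0.004]
force: [-0.4, -0.4, -0.4]
finger_gap: 70.3
dyaw deg -0.8
turn units [-0.06  0.05  0.1 ] | after-turn shift [0.0009 0.0004 0.0544]
pos [644.9 179.  104.4] shift now [0.0012 0.0009 0.0544] q7 -0.84 t 30.2 gap 70.3 F [-0.4 -0.4 -0.4]
```

```bash
python3 -m handwheel '[0,0,0.1,0,0,0.02,0.2, 0,0,0,-0.001,-0.0005,0.02,0.2, 0,0,0,-0.001,0,0.012,0.2, 0,0,0,0,0,0,0.2]'
python3 - <<'E'
from h import *
go(645.9,179.2,31.5,np.radians(128.4))
E
```

```text
clock: 30.65
tool_pos: [645.3, 178.4, 54.3]
eef_rot: [-0.003, 0.944, 0.331, -0.002]
force: [-0.1, 1.0, -0.4]
finger_gap: 70.4
dyaw deg -0.2
turn units [-0.05  0.02  0.03] | after-turn shift [ 0.0009 -0.0003  0.0228]
pos [645.3 178.4  54.3] shift now [ 0.001  -0.0001  0.0228] q7 -0.82 t 30.6 gap 70.4 F [-0.1  1.  -0.4]
```

```bash
python3 -m handwheel '[0,0,0,-0.0005,0,0.012,0.2, 0,0,0,-0.0005,0,0.008,0.2, 0,0,0,0,0,0.0015,0.2, 0,0,0,0,0,0,0.4, 0,0,0,0,0,0,0.5, 0,0,0,0,0,0,0.6, 0,0,0,0,0,0,0.6, 0,0,0,0,0,0,0.6]' 20
python3 - <<'E'
from h import *
go(645.9,179.2,31.5,np.radians(128.4))
E
```

```text
clock: 31.45
tool_pos: [647.0, 178.3, 34.9]
eef_rot: [-0.003, 0.943, 0.331, 0.0]
force: [-0.2, -0.3, -0.8]
finger_gap: 46.4
dyaw deg -0.3
turn units [-0.04 -0.02  0.04] | after-turn shift [-0.0003 -0.0014  0.0034]
pos [647.  178.3  34.9] shift now [-0.0003 -0.0014  0.0034] q7 -0.81 t 31.4 gap 46.4 F [-0.2 -0.3 -0.8]
```

```bash
python3 -m handwheel '[0,0,0,0,0,-0.012,0.6, 0,0,0,0,0,-0.012,0.6, 0,0,0,0,0,-0.015,0.6, 0,0,0,0,0,-0.02,0.6, 0,0,0,0,0,-0.025,0.6, 0,0,0,0,0,-0.03,0.6, 0,0,0,0,0,-0.02,0.6, 0,0,0,0,0,0,0.6]'
python3 - <<'E'
from h import *
c=eyes.camera("top"); im=c["img"]; b=big(mask(im,"blue")); W=ray(c,b[:,0],85)[:,:2].astype(np.float32); print("bin",cv2.minAreaRect(W)); cv2.imwrite("pics/t4.png",im)
go(420.6,147.5,160,np.radians(3.3))
E
```

```text
clock: 32.25
tool_pos: [648.3, 177.0, 182.6]
eef_rot: [-0.003, 0.944, 0.331, 0.003]
force: [0.6, 0.3, -1.4]
finger_gap: 46.2
bin ((414.7837219238281, 198.97914123535156), (108.13648986816406, 86.23292541503906), 3.2854509353637695)
dyaw deg 54.7
turn units [-0.01 -0.05 -6.83] | after-turn shift [-0.0164 -0.2284  0.0212]
pos [647.7 177.  181.2] shift now [-0.1959 -0.1186  0.0206] q7 -0.88 t 32.3 gap 46.2 F [ 0.2  0.2 -0.9]
```

View pics/t4.png

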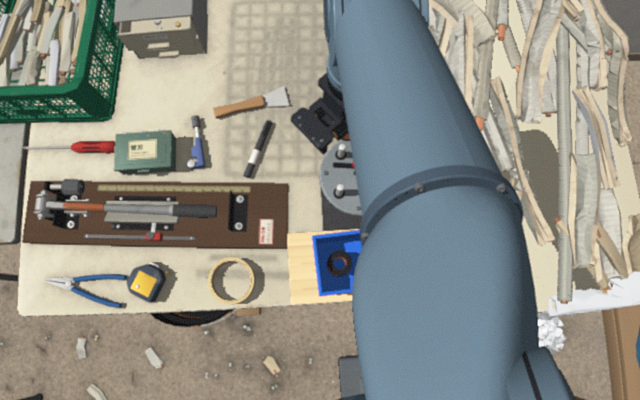

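The arm hides the right half of the bin, but its left end (314,236) and angle are unchanged. Over to slot +27.

```bash
python3 -m handwheel '[0,0,-0.86,0,0,0,0.6, 0,0,-0.86,0,0,0,0.6, 0,0,-0.86,0,0,0,0.6, 0,0,-0.86,0,0,0,0.6, 0,0,-0.86,0,0,0,0.6, 0,0,-0.86,0,0,0,0.6, 0,0,-0.86,0,0,0,0.6, 0,0,-0.8,0,0,0,0.6, 0,0,0,0,0,0,0.6]'
python3 - <<'E'
from h import *
go(420.6,147.5,160,np.radians(3.3))
E
```

```text
clock: 33.2
tool_pos: [640.2, 176.2, 170.9]
eef_rot: [-0.006, 0.673, 0.74, -0.004]
force: [-0.8, 0.3, -2.1]
finger_gap: 46.2
dyaw deg -2.1
turn units [-0.1  -0.02  0.26] | after-turn shift [-0.016  -0.2209  0.0109]
pos [640.2 176.2 170.9] shift now [-0.0079 -0.2211  0.0139] q7 -0.03 t 33.2 gap 46.2 F [-0.8  0.3 -2.1]
```

```bash
python3 -m handwheel '[-0.1,0,0.26,-0.003,-0.04,0,0.6, 0,0,0,-0.003,-0.04,0,0.6, 0,0,0,-0.003,-0.04,0,0.6, 0,0,0,-0.003,-0.04,0,0.6, 0,0,0,-0.003,-0.04,0,0.6,0,0,0,0,0,0,0.6]'
python3 - <<'E'
from h import *
go(420.6,147.5,130,np.radians(3.3))
c=eyes.camera("wrist"); cv2.imwrite("pics/w5.png",c["img"])
b=big(mask(c["img"],"blue")); W=ray(c,b[:,0],85)[:,:2]; print(W.min(0),W.max(0))
E
```

```text
clock: 33.8
tool_pos: [430.2, 146.5, 165.3]
eef_rot: [-0.003, 0.694, 0.72, -0.003]
force: [1.0, 0.2, -1.3]
finger_gap: 46.6
dyaw deg 1.3
turn units [-0.06 -0.   -0.16] | after-turn shift [ 0.0015 -0.0095  0.0353]
pos [430.2 146.5 165.3] shift now [ 0.0013 -0.0093  0.0354] q7 -0.19 t 33.8 gap 46.6 F [ 1.   0.2 -1.3]
[360.37396314 106.30225717] [474.87736588 245.16685727]
```

View pics/w5.png

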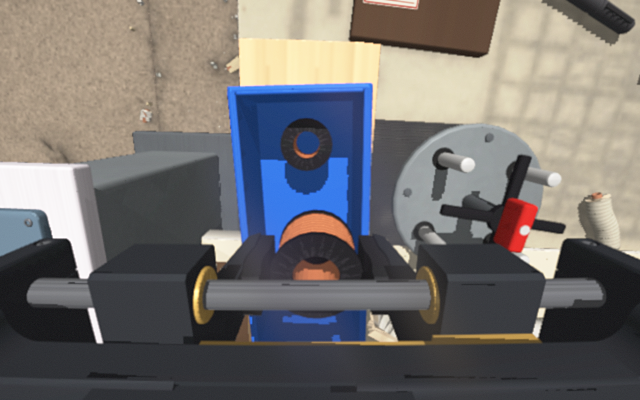

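The held bobbin is upright, and bobbin 3 stands at (306,144) in the far end. The middle slot is free.

```bash
python3 -m handwheel '[-0.06,0,-0.16,0.001,-0.009,0,0.6, 0,0,0,0,0,0,0.6, 0,0,0,0,-0.001,0.02,0.6, 0,0,0,0,-0.0015,0.02,0.6, 0,0,0,0,0,0,0.6]'
python3 - <<'E'
from h import *
go(420.6,147.5,80,np.radians(3.3))
E
```

```text
clock: 34.35
tool_pos: [428.8, 149.7, 125.9]
eef_rot: [0.003, 0.69, 0.724, 0.005]
force: [0.0, -0.0, -1.2]
finger_gap: 46.1
dyaw deg 0.6
turn units [ 0.08 -0.02 -0.07] | after-turn shift [-0.0017 -0.0083  0.0459]
pos [428.8 149.7 125.9] shift now [-0.0019 -0.0088  0.0458] q7 -0.15 t 34.4 gap 46.1 F [ 0.  -0.  -1.2]
```

```bash
python3 -m handwheel '[0.05,0,-0.07,-0.002,-0.008,0,0.6, 0,0,0,0,0,0,0.6, 0,0,0,0,-0.001,0.02,0.6]'
python3 - <<'E'
from h import *
go(420.6,147.5,80,np.radians(3.3))
E
```

```text
clock: 34.65
tool_pos: [424.0, 148.0, 108.4]
eef_rot: [0.002, 0.687, 0.726, 0.006]
force: [0.9, 0.3, -1.3]
finger_gap: 46.3
dyaw deg 0.2
turn units [ 0.08 -0.03 -0.02] | after-turn shift [-0.0003 -0.0035  0.0284]
pos [424.  148.  108.4] shift now [-0.0004 -0.0038  0.0284] q7 -0.12 t 34.6 gap 46.3 F [ 0.9  0.3 -1.3]
```

```bash
python3 -m handwheel '[0.05,0,0,0,-0.004,0.015,0.6, 0,0,0,0,-0.0015,0.018,0.6, 0,0,0,0,-0.0015,0.018,0.6, 0,0,0,0,0,0,0.6]'
python3 - <<'E'
from h import *
go(420.6,147.5,31.9,np.radians(3.3))
E
```

```text
clock: 35.05
tool_pos: [420.0, 149.1, 57.9]
eef_rot: [0.0, 0.688, 0.726, 0.006]
force: [-0.6, -0.5, -0.4]
finger_gap: 46.4
dyaw deg 0.2
turn units [ 0.06 -0.05 -0.03] | after-turn shift [-0.0016  0.0005  0.026 ]
pos [420.  149.1  57.9] shift now [-0.0018  0.0003  0.026 ] q7 -0.07 t 35.0 gap 46.4 F [-0.6 -0.5 -0.4]
```

```bash
python3 -m handwheel '[0.05,-0.04,0,-0.002,0,0.012,0.6, 0,0,0,0,-0.001,0.008,0.6, 0,0,0,0,0,0.003,0.6, 0,0,0,0,0,0,0.6]'
python3 - <<'E'
from h import *
go(420.6,147.5,31.9,np.radians(3.3))
E
```

```text
clock: 35.45
tool_pos: [422.6, 148.6, 37.6]
eef_rot: [0.001, 0.688, 0.725, 0.004]
force: [-0.3, 0.5, -0.4]
finger_gap: 46.4
dyaw deg 0.3
turn units [ 0.05 -0.03 -0.04] | after-turn shift [-0.001  -0.0021  0.0057]
pos [422.6 148.6  37.6] shift now [-0.001  -0.0021  0.0057] q7 -0.05 t 35.5 gap 46.4 F [-0.3  0.5 -0.4]
```

```bash
python3 -m handwheel '[0,0,0,-0.001,-0.002,0.0045,0.6, 0,0,0,0,0,0.002,0.6]'
python3 -m handwheel '[0,0,0,0,0,0.001,0.6]'; python3 -m handwheel '[0,0,0,0,0,0.001,0.6]'
```

```text
clock: 35.65
tool_pos: [421.5, 147.9, 31.8]
eef_rot: [0.001, 0.688, 0.725, 0.005]
force: [-0.4, -0.4, -0.6]
finger_gap: 46.3
clock: 35.75
tool_pos: [421.6, 148.0, 31.3]
eef_rot: [0.001, 0.688, 0.725, 0.005]
force: [-2.6, 0.2, 15.9]
finger_gap: 46.2
clock: 35.85
tool_pos: [421.8, 148.1, 31.2]
eef_rot: [0.001, 0.689, 0.725, 0.006]
force: [-3.0, -0.8, 18.4]
finger_gap: 46.5
```

On the floor. Release, rise, and look at the bin.

```bash
python3 -m handwheel '[0,0,0,0,0,0,0.44,0,0,0,0,0,0,0.38,0,0,0,0,0,0,0.38,0,0,0,0,0,0,0.38]'
python3 -m handwheel '[0,0,0,0,0,-0.015,0.38,0,0,0,0,0,-0.03,0.38,0,0,0,0,0,-0.03,0.38,0,0,0,0,0,-0.03,0.4,0,0,0,0,0,-0.04,0.5,0,0,0,0,0,0,0.5]'
python3 - <<'E'
from h import *
# knob bar at 83.45 deg; jaw axis 90 deg on
go(598,141.6,160,np.radians(173.45))
E
```

```text
clock: 36.25
tool_pos: [422.3, 148.2, 31.7]
eef_rot: [0.001, 0.689, 0.725, 0.006]
force: [-0.3, 0.3, 0.8]
finger_gap: 54.9
clock: 36.85
tool_pos: [420.0, 146.3, 180.6]
eef_rot: [0.0, 0.689, 0.725, 0.004]
force: [0.5, 0.4, -1.1]
finger_gap: 44.1
dyaw deg -9.4
turn units [ 0.04 -0.04  1.18] | after-turn shift [0.0157 0.1773 0.0206]
pos [420.  146.3 180.6] shift now [-0.0138  0.1774  0.0217] q7 -0.2 t 36.9 gap 44.1 F [ 0.5  0.4 -1.1]
```

```bash
python3 -m handwheel '[0,0,0,-0.003,0.044,0.002,0.5, 0,0,0,-0.003,0.044,0.002,0.5, 0,0,0,-0.004,0.044,0.002,0.5, 0,0,0,-0.003,0.044,0.002,0.5, 0,0,0.6,0,0,0,0.5, 0,0,0.55,0,0,0,0.5, 0,0,0,0,0,0,0.5]'
python3 - <<'E'
from h import *
c=eyes.camera("top"); im=c["img"]; b=big(mask(im,"blue")); W=ray(c,b[:,0],85)[:,:2].astype(np.float32); print("bin",cv2.minAreaRect(W)); cv2.imwrite("pics/t5.png",cv2.resize(im[120:310,290:490],None,fx=3,fy=3,interpolation=cv2.INTER_CUBIC))
c=eyes.camera("wrist"); k=big(mask(c["img"],"red")); W=ray(c,k[:,0],100)[:,:2].astype(np.float32); print("knob",cv2.minAreaRect(W))
go(598,141.6,110,np.radians(173.45))
E
```

```text
clock: 37.55
tool_pos: [599.6, 142.4, 166.9]
eef_rot: [-0.002, 0.745, 0.667, 0.002]
force: [-0.5, -0.0, 0.0]
finger_gap: 43.7
bin ((420.096435546875, 121.81947326660156), (109.89229583740234, 240.91128540039062), 3.2888846397399902)
knob ((598.1228637695312, 142.90042114257812), (45.25801086425781, 12.645681381225586), 83.1385726928711)
dyaw deg -0.4
turn units [-0.01 -0.05  0.04] | after-turn shift [-0.0012 -0.0009  0.0572]
pos [599.  142.7 167.2] shift now [-0.0015 -0.0008  0.0572] q7 -0.15 t 37.6 gap 43.9 F [-0.3  1.  -0.1]
```

View pics/t5.png

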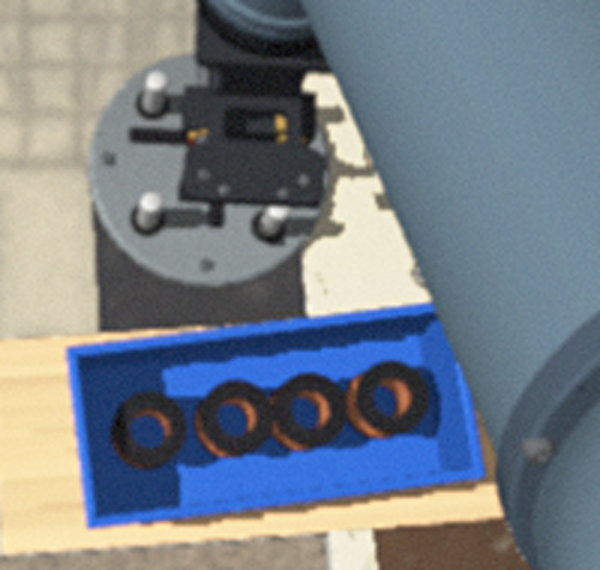

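All four bobbins stand side by side in the bin, and the stand is empty. Now I'll close the cross.

```bash
python3 -m handwheel '[0,0,0,-0.001,-0.001,0.02,0.5, 0,0,0,0,-0.001,0.02,0.5, 0,0,0,0,-0.001,0.015,0.5, 0,0,0,0,0,0,0.5]'
python3 - <<'E'
from h import *
go(598,141.6,81,np.radians(173.2))
E
```

```text
clock: 38.05
tool_pos: [594.7, 143.2, 110.5]
eef_rot: [-0.003, 0.742, 0.671, 0.003]
force: [-0.9, -0.2, -1.2]
finger_gap: 44.1
dyaw deg -1.0
turn units [-0.01 -0.06  0.13] | after-turn shift [-0.0012  0.0035  0.0295]
pos [594.7 143.2 110.5] shift now [-0.0015  0.0035  0.0295] q7 -0.11 t 38.0 gap 44.1 F [-0.9 -0.2 -1.2]
```

```bash
python3 -m handwheel '[0,0,0.13,-0.001,0.003,0.01,0.5, 0,0,0,0,0,0.01,0.5, 0,0,0,0,-0.001,0.006,0.5, 0,0,0,0,0,0,0.7, 0,0,0,0,0,0,0.9, 0,0,0,0,0,0,1, 0,0,0,0,0,0,1]' 25
python3 - <<'E'
from h import *
go(598,141.6,81,np.radians(173.2))
E
```

```text
clock: 38.75
tool_pos: [598.2, 142.5, 84.5]
eef_rot: [-0.003, 0.748, 0.664, 0.004]
force: [0.0, 0.2, 0.2]
finger_gap: 14.3
dyaw deg 0.0
turn units [ 0.01 -0.07 -0.  ] | after-turn shift [-0.001  -0.0001  0.0035]
pos [598.2 142.5  84.5] shift now [-0.001  -0.0001  0.0035] q7 -0.11 t 38.8 gap 14.3 F [0.  0.2 0.2]
```

```bash
python3 -m handwheel '[0,0,0,0,0,0,1, 0,0,0.6,0,0,0,1, 0,0,0.6,0,0,0,1, 0,0,0.6,0,0,0,1, 0,0,0.6,0,0,0,1, 0,0,0.6,0,0,0,1, 0,0,0.6,0,0,0,1, 0,0,0.6,0,0,0,1, 0,0,0.6,0,0,0,1, 0,0,0.6,0,0,0,1, 0,0,0.4,0,0,0,1,0,0,0,0,0,0,1]'
python3 - <<'E'
from h import *
go(598,141.6,81,np.radians(128.4)); print(tool()[0]["torque"])
E
```

```text
clock: 39.95
tool_pos: [599.5, 141.5, 84.5]
eef_rot: [-0.002, 0.953, 0.302, 0.004]
force: [-0.8, -0.4, -0.6]
finger_gap: 12.7
dyaw deg 3.2
turn units [-0.   -0.07 -0.4 ] | after-turn shift [-0.0011 -0.001   0.0035]
pos [599.5 141.5  84.5] shift now [-0.0012 -0.001   0.0035] q7 -0.78 t 40.0 gap 12.7 F [-0.8 -0.4 -0.6]
[-0.19634247  0.23887967  0.62014796]
```

The jaws went 3° past the expected stop, with torque building up. I'll nudge once more, release, rise and check.

```bash
python3 -m handwheel '[0,0,0.4,0,0,0,1, 0,0,0,0,0,0,1, 0,0,0,0,0,0,0.8, 0,0,0,0,0,0,0.5, 0,0,0,0,0,0,0.5, 0,0,0,0,0,-0.03,0.5, 0,0,0,0,0,-0.04,0.5, 0,0,0,0,0,-0.04,0.5, 0,0,0,0,0,-0.03,0.5, 0,0,0,0,0,0,0.5]'
python3 - <<'E'
from h import *
c=eyes.camera("wrist"); k=big(mask(c["img"],"red")); W=ray(c,k[:,0],100)[:,:2].astype(np.float32); print("knob",cv2.minAreaRect(W)); cv2.imwrite("pics/w6.png",c["img"])
c=eyes.camera("top"); im=c["img"]; b=big(mask(im,"blue")); W=ray(c,b[:,0],85)[:,:2].astype(np.float32); print("bin",cv2.minAreaRect(W))
E
```

```text
clock: 40.95
tool_pos: [598.7, 140.3, 229.5]
eef_rot: [-0.002, 0.96, 0.279, 0.004]
force: [-0.1, -0.3, 0.1]
finger_gap: 44.5
knob ((599.55419921875, 141.44085693359375), (43.7124137878418, 12.952241897583008), 37.54332733154297)
bin ((418.13568115234375, 154.84677124023438), (109.850830078125, 174.8804168701172), 3.420483350753784)
```

View pics/w6.png

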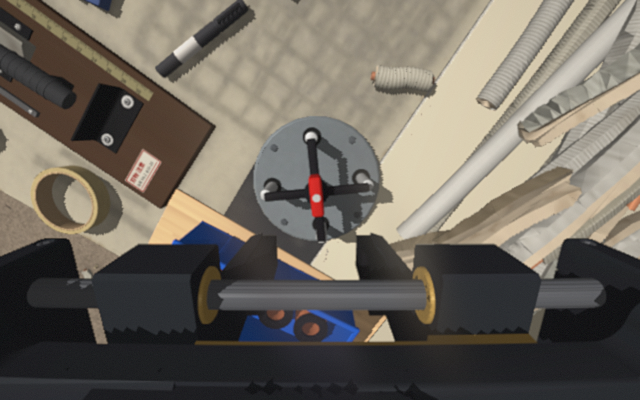

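The knob is at 37.5°, 45.7° back from open, and the arms lie over the spindles. The tape and marker haven't moved, and the gripper is clear of everything.

```bash
python3 -c "
from rig import arm; print(arm.hand_in())"
```

```text
the job is handed in; nothing more can be done
None
```

The job is done and handed in at about 41 s on the robot's clock; no verdict was reported. I turned the cross open to its stop, placed all four bobbins in the bin, letting go of each only once it rested on the floor, and turned the cross fully back.

**What the last checks showed:**
- **Bobbins:** the top view showed four standing in one row on the bin floor, in a single layer, with the stand empty.
- **Cross:** the knob reads 37.5°, against about 83.3° when open, so it went the full 45° back. The last wrist picture shows its arms over the spindles.
- **Bin:** it stayed at about (422, 121) mm throughout. It was never knocked.
- **Tape and marker:** both looked untouched in the pictures, though I did not measure them.

**Checks that were limited or disagreed:**
- **Last bin check:** the arm hid part of the bin in the final top view, so only its far end was confirmed then. The last full view was just before closing the cross.
- **Spindle radius:** it measured about 56 mm against the nominal 58 mm, which fits the stated 2 mm calibration.
- **Finger spacing:** it read 12.7 to 14.3 mm on the 13 mm knob, because the jaws turned slightly on it at the stops.

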